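# Unclamp a glued kaleidoscope tube

## Robot

A 6-joint arm with a two-finger parallel gripper is mounted at the origin on the work surface. World frame = base frame: x ahead of the robot, y to its left, z up, the work surface at z = 0. Lengths are in m, angles in rad, forces in N, time in s.
With the tool pointing down it reaches from about 0.35 to 0.775 m from the base axis. Payload 7.3 kg.
Tool frame: the origin (TCP) lies midway between the tips of the shut fingers; the grasp point (between the pads) lies 19 mm behind it; z points along the fingers, y is the line along which they close (so a half turn about z gives the same grasp; the last joint's range is limited). The gripper opens to 92 mm and grips with 3 to 60 N. Pads are 19 mm wide; open, the fingers measure 130 mm over their backs; the gripper's body (75 mm by 190 mm) begins 47 mm behind the grasp point.
Start: joints at [1.204, 0.342, 1.524, -0, 1.275, -0.146], TCP at [0.115, 0.512, 0.227] pointing down, gripper open.
Joint ranges: [-2.53, 2.53], [-0.77, 2.02], [0.04, 2.7], [-1, 4.14], [0.28, 2.66], [-3.11, 3.11]. Speed limits (rad/s): [2.57, 2.57, 3.14, 3.14, 3.14, 3.14].

## Interface

Orientations are given as [roll, pitch, yaw] about the fixed x, y, z axes, in that order (R = Rz(yaw) Ry(pitch) Rx(roll)).
In Python, from cell import monitor, vision, workorder gives the robot as it stands.
- The arm moves only by the tool move_arm, never from a script. Its argument "rows" is a list of rows, each a list of 5 numbers: the shift along the world's x, y, z in mm, then the turn about the world's z in rad, then the closure, from -1 (fully open) to 1 (shut). A call has 1 to 12 rows; each row shifts and turns the commanded pose from where the row before left it; what a row does not reach is not made up. A row lasts 1/10 s, in which the tool goes at most 50 mm and 8.59 degrees, less where a joint would pass 70% of its speed; a pose out of reach is approached as far as the arm can. A call is refused whole if a number of a shift passes 50 or a number of a turn 0.15, either way. A call with a gripper value outside its range is refused whole. The fingers move at their own pace and stop on an object; "newtons" is the grip in N (left out, the last holds). Time passes only in rows, so rows that do not move let the fingers close. It gives the time, the measured TCP pose, the force, the opening and the grip force at its end, in the units of the state.
- monitor.observe(): the state, without advancing time (a new reading comes with each control period).
- vision.read_camera(name): name is "scene" or "top"; returns the picture (420x560x3 uint8, red, green, blue); there is no depth.
- vision.get_calibration(name): a dict with "K" (3x3 intrinsics, pixels), "k1" (the pictures are not rectified: a ray, as slopes to the right and down, at radius r is drawn at 1 + k1 r^2 times it, then the intrinsics apply), "T" (4x4, takes a point from camera to world coordinates). Camera axes: x right, y up, looking along -z (the intrinsics and any distortion apply to the point x, -y, -z); pixel columns grow to the right and rows downward; lengths in m; the calibration is good to about 2 mm. A picture is of the moment at which its call begins. get_calibration takes no time and is no camera call.
- workorder.hand_in(): hands the job in; it is judged then, once.
The state is a dict: "time": time; "qpos": joint angles; "qvel": joint speeds; "joint_efforts": joint torques, N m; "tool_pos": TCP position; "tool_rot": TCP orientation; "contact_force": force on the tool from outside, world axes, zero at the start; "torque": the same for the moment, N m; "opening": finger opening in m; "grip_force": force on a finger pad.
Only numpy, scipy, OpenCV 4.12 (cv2) and the standard library are available. Lean on these libraries where they do the work, as an engineer would, in place of code of your own. Each camera call takes 0.05 s, during which the arm holds its last target. There are 200 camera calls.

## Task

The glue on the kaleidoscope tube has set, so take it out of the clamp: swing the ratchet pawl up by its T lever until it stays open, slide the clamp head right back off the tube, then lift the tube out and lay it gently on its side in the wooden tray, without dropping it. Leave the clamp open, and do not disturb the dish, the pot or the pencil box.

Things in the scene. Friction and masses are not known exactly. Their poses are not given: they have to be found in the camera images.
- clamp: Gluing clamp fixed to the bench; plywood base 320 x 100 x 12 mm, from x = -155 to +165. Origin on the bench surface, z up; 'clamp' coordinates elsewhere are (x, y, z) mm in this frame. The tube lies along x, axis at y 0, z 42, on two wooden V saddles (10 long, to z 36 and y +-28) at x = -118 and -58; between the saddles only the base is under and beside the tube.
- end_stop (a point): Middle of the top of the clamp's fixed wooden end stop, clamp (-142, 0, 70): 16 thick in x (-150 to -134), 60 wide in y. The tube's one end lies against it.
- head (a joint): Travel of the clamp head, m: 0 = closed on the tube, 0.06 = right back at its end stop, moving to the clamp's +x. Slides with about 3 N of friction and stays where it is left. While the pawl is down the teeth stop it after about 2.5 mm.
- handle (a point): Centre of the clamp head's handle: an upright steel plate on the head, 44 wide in y, 10 thick in x, from z 72 to 119. At clamp (-13, 0, 95) when closed; moves with the head. Push its tube-side (-x) face to slide the head back.
- hood (a point): Middle of the top of the clamp head's hood, clamp (-35, 0, 72) when closed, moving with the head. The hood, 22 long in x (-46 to -24) and 60 wide, covers the tube's end, holding it down until the head is back. The aluminium head behind it is 20 long (x -24 to -4), 60 wide, top at z 72.
- pawl (a joint): Angle of the ratchet pawl, rad: 0 = down in the teeth of the head's bar, 1.25 = fully up at its stop. Pushing the top of its lever to the clamp's +x raises it, with under 1 N. Left below about 0.4 rad it falls back down by its weight; beyond about 0.6 rad it falls open and stays open.
- pawl_pin (a point): Middle of the pawl's pin, clamp (85, 0, 62); the pin is level, along the clamp's y. Two aluminium cheeks hold it: x 65 to 107, y 15 to 25 on either side, top at z 74.
- t_bar (a point): Middle of the cross bar of the pawl's T lever: a level round steel bar 13 mm thick, 73 mm long in the clamp's y, on a stem 9 mm thick that puts it 60 mm from the pin. At clamp (69, 0, 120) with the pawl down; swings over the top to (135, 0, 95) fully up.
- tube_center (a point): Centre (half-way along and half-way up) of the kaleidoscope tube: stiff round white tube with closed ends, 109 mm long, 44 mm diameter, 60 to 130 g. Its x axis runs along the tube.
- tray: Loose open wooden tray, 220 mm (its x) x 160 mm (its y), walls 30 mm high and 6 mm thick, inner floor 6 mm above the bench, 0.7 kg. Origin at the centre of its underside, z up.
- dish: Open glass dish, 100 mm diameter, 18 mm high, origin at the centre of its underside. A bystander.
- pot: Lidded glass pot, 52 mm diameter, 45 mm high, origin at the centre of its underside. A bystander.
- pencil_box: Grey plastic pencil box, 70 x 190 x 40 mm (its x, y, z), origin at the centre of its underside. A bystander.

How it is judged:
On the way, in this order (a step that is already met when the one before it is completed fails the run):
1. the pawl is swung up and stays open (beyond 0.9 rad) while the head has not yet been slid back (value of joint pawl above 0.9 rad and value of joint head below 0.02 m), for 0.2 s.
2. the clamp head is slid back (50 mm or more of its 60 mm) with the tube still in the clamp (value of joint head above 0.05 m and z of tube_center in the frame of clamp below 0.055 m), for 0.2 s.
At the end, for the whole second after the job is handed in: The tube lies on its side, at rest on the tray's floor inside the walls (centre within 85 mm along and 58 mm across of the tray's centre, 20 to 34 mm above its underside, axis within 0.12 rad of level, under 0.03 m/s); pawl still up (over 0.9 rad), head still back (over 45 mm) (x of tube_center in the frame of tray between -0.085 and 0.085 m and y of tube_center in the frame of tray between -0.058 and 0.058 m and z of tube_center in the frame of tray between 0.02 and 0.034 m and angle between tube_center's own x axis and vertical above 1.45 rad and linear speed of tube below 0.03 m/s and value of joint pawl above 0.9 rad and value of joint head above 0.045 m); the robot touches nothing.
It fails at once if the dish, the pot or the pencil box is moved by more than 30 mm (distance of any of dish, pot, pencil_box from where it was at the start of the episode above 0.03 m).
It fails at once if the tube is dropped or thrown (faster than 0.6 m/s, a fall of about 18 mm, with no finger on it) (linear speed of tube above 0.6 m/s and contact force between tube and the fingers below 0.05 N).
It also fails if it takes over 70 s, if anything falls off the work surface, if the arm or the gripper's body presses on something with over 40 N, if the wrist force passes 120 N, or if a joint passes its speed limit or range.

## Working session

There is one attempt and no reset: what is moved stays moved. The work goes in short steps, Python scripts to look and compute and a tool call to move; the robot and the scene stay as the last step left them, time stands still between calls to the robot, and variables do not carry over. Pictures are saved under pics/ and viewed, at most 10 in all, crops included, and the job is handed in when it is done.

Besides the shell and the picture viewer there is one more tool, called in YAML: its name, and indented under it one key for each argument. move_arm: Moves the arm, as the interface text tells. Its arguments: {"type":"object","properties":{"rows":{"type":"array","items":{"type":"array","items":{"type":"number"}}},"newtons":{"type":"number"}},"required":["rows"]}

```bash
mkdir -p pics
cat > h.py <<'E'
import numpy as np, cv2
from cell import monitor, vision, workorder
def shot(n,f):
    im=np.ascontiguousarray(vision.read_camera(n)); cv2.imwrite('pics/'+f,im[:,:,::-1]); return im
def ray(n,u,v):
    c=vision.get_calibration(n);K=np.array(c['K']);T=np.array(c['T'])
    p=cv2.undistortPoints(np.array([[[u,v]]],float),K,np.array([c['k1'],0,0,0.]))[0,0] 
    d=T[:3,:3]@np.array([p[0],-p[1],-1]);return T[:3,3],d
def onz(n,u,v,z):
    o,d=ray(n,u,v);return o+d*(z-o[2])/d[2]
def proj(n,P):
    c=vision.get_calibration(n);K=np.array(c['K']);T=np.array(c['T'])
    q=(np.atleast_2d(P)-T[:3,3])@T[:3,:3]; x=q[:,0]/-q[:,2];y=-q[:,1]/-q[:,2]
    s=1+c['k1']*(x*x+y*y);return np.c_[K[0,0]*x*s+K[0,2],K[1,1]*y*s+K[1,2]]
E
python3 - <<'E'
from h import *
a=shot('scene','s0.png');b=shot('top','t0.png')
for n in('scene','top'):
  c=vision.get_calibration(n);print(n,c['k1'],np.round(c['K'],1).tolist(),np.round(c['T'],3).tolist())
print(monitor.observe())
E
```

```text
scene -0.10724111354752809 [[498.1, 0.0, 273.9], [0.0, 498.1, 210.1], [0.0, 0.0, 1.0]] [[-0.833, -0.403, 0.379, 1.027], [0.554, -0.628, 0.548, 0.654], [0.017, 0.666, 0.746, 0.999], [0.0, 0.0, 0.0, 1.0]]
top -0.06795089114982694 [[411.0, 0.0, 284.2], [0.0, 411.0, 205.2], [0.0, 0.0, 1.0]] [[-0.012, 0.989, -0.147, 0.426], [-1.0, -0.008, 0.026, 0.013], [0.025, 0.147, 0.989, 1.094], [0.0, 0.0, 0.0, 1.0]]
{'time': 0.1, 'qpos': array([ 1.20402205e+00,  3.42650631e-01,  1.52491077e+00,  7.26630715e-06,
        1.27536942e+00, -1.46005262e-01]), 'qvel': array([ 0.00070308,  0.00024696, -0.00126073,  0.00025139, -0.00062731,
       -0.00106458]), 'joint_efforts': array([ 3.17856808e-03, -4.32001197e+01, -2.44694531e+01,  7.21402047e-02,
        5.26507571e-02, -5.20788490e-05]), 'tool_pos': array([0.114817  , 0.51193385, 0.22611944]), 'tool_rot': array([-3.14026974e+00, -2.01560274e-04,  2.92082139e+00]), 'contact_force': array([ 0.47381515,  0.77571321, -0.20872008]), 'torque': array([0.02261152, 0.04989479, 0.042859  ]), 'grip_force': 0.0, 'opening': 0.09218352586316397}
```

View pics/t0.png

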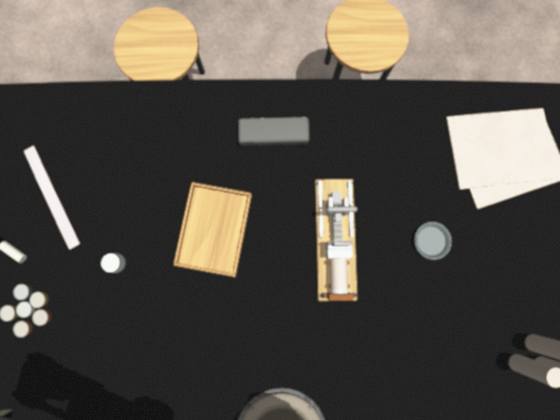

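View pics/s0.png

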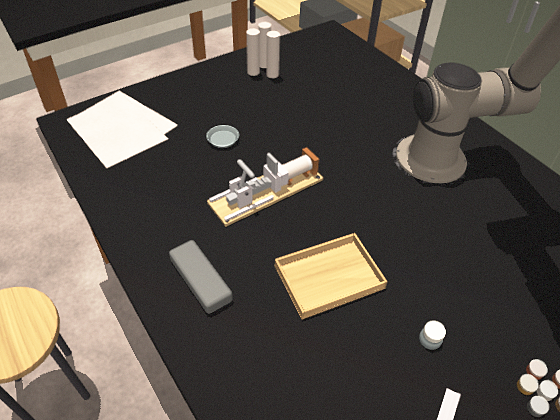

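The top view shows the clamp at about (337,240), its end stop toward the robot at (342,297) and its T lever at (337,209). The tray is at (213,230), the pencil box at (273,130), the dish at (433,240) and the pot at (113,263). The scene view agrees.

Run:
```python
from h import *
im=cv2.imread('pics/t0.png');hsv=cv2.cvtColor(im,cv2.COLOR_BGR2HSV)
m=((hsv[:,:,2]>45)).astype(np.uint8)
m[:100]=0
n,l,s,c=cv2.connectedComponentsWithStats(m)
for i in range(1,n):
  if s[i,4]>250:
    r=cv2.minAreaRect(np.argwhere(l==i)[:,::-1].astype(np.float32));print(s[i],c[i].round(1))
    b=cv2.boxPoints(r)
    for z in (0.012,0.03): print(z,[onz('top',*p,z)[:2].round(3).tolist() for p in b])
crop=im[165:315,160:370];cv2.imwrite('pics/c0.png',cv2.resize(crop,None,fx=3.8,fy=3.8,interpolation=cv2.INTER_CUBIC))
```

```text
[ 445  107  115  103 8996] [502.7 153.5]
0.012 [[0.839, -0.47], [0.903, -0.796], [0.614, -0.813], [0.563, -0.498]]
0.03 [[0.832, -0.462], [0.895, -0.782], [0.611, -0.799], [0.561, -0.49]]
[ 237  116   74   30 2037] [273.4 130.4]
0.012 [[0.834, 0.112], [0.84, -0.087], [0.757, -0.088], [0.751, 0.109]]
0.03 [[0.827, 0.111], [0.834, -0.086], [0.751, -0.087], [0.745, 0.107]]
[  22  144   59  107 1710] [ 51.1 197.4]
0.012 [[0.748, 0.713], [0.766, 0.673], [0.487, 0.52], [0.469, 0.558]]
0.03 [[0.742, 0.701], [0.761, 0.662], [0.486, 0.512], [0.468, 0.549]]
[ 314  178   45  125 5161] [335.8 239.9]
0.012 [[0.66, -0.095], [0.662, -0.214], [0.333, -0.209], [0.332, -0.095]]
0.03 [[0.656, -0.093], [0.658, -0.21], [0.334, -0.206], [0.334, -0.093]]
[ 172  181   81   98 5803] [212.5 229.2]
0.012 [[0.429, 0.282], [0.661, 0.241], [0.624, 0.067], [0.394, 0.112]]
0.03 [[0.429, 0.277], [0.657, 0.237], [0.621, 0.066], [0.395, 0.111]]
[ 414  221   39   40 1247] [432.8 240.4]
0.012 [[0.541, -0.363], [0.54, -0.469], [0.435, -0.461], [0.437, -0.358]]
0.03 [[0.539, -0.357], [0.538, -0.461], [0.435, -0.454], [0.4
[... 217 characters left out ...]
62.5]
0.012 [[0.467, 0.473], [0.466, 0.401], [0.412, 0.399], [0.412, 0.471]]
0.03 [[0.466, 0.465], [0.466, 0.395], [0.412, 0.393], [0.412, 0.463]]
[   0  283   52   56 1777] [ 25.9 310. ]
0.012 [[0.323, 0.763], [0.412, 0.66], [0.315, 0.565], [0.227, 0.667]]
0.03 [[0.325, 0.751], [0.412, 0.649], [0.316, 0.556], [0.23, 0.656]]
[ 508  333   52   56 1888] [539.  360.4]
0.012 [[0.151, -0.589], [0.26, -0.649], [0.192, -0.799], [0.083, -0.736]]
0.03 [[0.155, -0.579], [0.263, -0.638], [0.196, -0.785], [0.089, -0.724]]
[ 238  387   88   33 2105] [281.6 405.9]
0.012 [[0.045, 0.107], [0.124, 0.107], [0.12, -0.113], [0.041, -0.112]]
0.03 [[0.052, 0.106], [0.129, 0.106], [0.125, -0.111], [0.047, -0.109]]
```

View pics/c0.png

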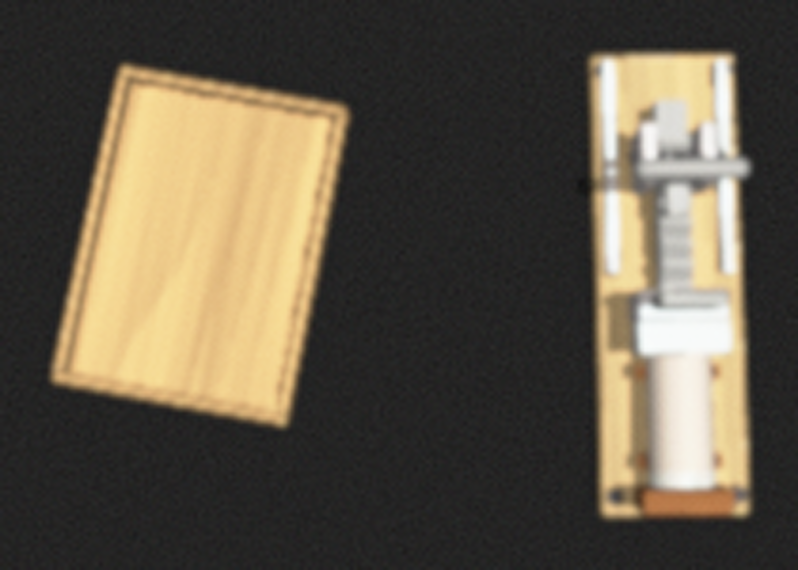

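Run:
```python
from h import *
from scipy.optimize import least_squares as L
def fit(n,P,uv):
    f=lambda p:(proj(n,tf(p,P))-uv).ravel()
    r=L(f,[.5,0,0] if P[0][0]<.14 and P[0][0]>.1 and len(P)==4 and P[0][2]<.031 and P[0][2]>.02 else [.5,-.15,0]);return r.x,r.fun.reshape(-1,2)
def tf(p,P):
    c,s=np.cos(p[2]),np.sin(p[2]);P=np.array(P,float);return np.c_[P[:,0]*c-P[:,1]*s+p[0],P[:,0]*s+P[:,1]*c+p[1],P[:,2]]
k=lambda u,v:(u/3.8+160-.4,v/3.8+165-.4)
P=[(.165,.05,.012),(.165,-.05,.012),(-.155,-.05,.012),(-.155,.05,.012),(-.150,.03,.07),(-.150,-.03,.07)]
uv=np.array([k(590,54),k(735,54),k(750,516),k(603,517),k(642,513),k(734,515)])
p,r=fit('top',P,uv);print('clamp',p,r.round(1).tolist())
print('tbar',tf(p,[(.069,.0365,.12),(.069,-.0365,.12)]),(proj('top',tf(p,[(.069,.0365,.12),(.069,-.0365,.12)]))-[160,165])*3.8)
print('head scene corners', proj('scene',tf(p,P)).round(0).tolist(),proj('scene',tf(p,[(-.142,0,.07),(.069,-.0365,.12),(.069,.0365,.12)])).round().tolist())
T=[(.11,.08,.03),(.11,-.08,.03),(-.11,-.08,.03),(-.11,.08,.03)]
uv=np.array([k(121,65),k(349,104),k(288,428),k(52,382)])
q,r=fit('top',T,uv);print('tray',q,r.round(1).tolist()); print(proj('scene',tf(q,T)).round().tolist())
```

```text
clamp [ 0.49186633 -0.15027764 -0.00190453] [[0.7, 0.4], [-0.6, 0.3], [-0.5, -0.6], [-0.1, -0.2], [0.2, 0.6], [0.3, -0.4]]
tbar [[ 0.56093572 -0.11390912  0.12      ]
 [ 0.56079669 -0.18690899  0.12      ]] [[632.9784296  166.96398599]
 [747.58521986 166.17655092]]
head scene corners [[225.0, 223.0], [207.0, 200.0], [303.0, 157.0], [323.0, 177.0], [319.0, 158.0], [307.0, 146.0]] [[311.0, 153.0], [238.0, 160.0], [253.0, 177.0]]
tray [ 0.52487202  0.1708863  -0.18886629] [[0.1, 0.3], [-0.3, 0.8], [-0.3, -0.9], [0.5, -0.2]]
[[302.0, 312.0], [274.0, 258.0], [355.0, 231.0], [387.0, 280.0]]
```

Run:
```python
from h import *
im=cv2.imread('pics/s0.png');crop=im[130:320,195:395];cv2.imwrite('pics/c1.png',cv2.resize(crop,None,fx=3,fy=3,interpolation=cv2.INTER_CUBIC))
```

```text
(no output)
```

View pics/c1.png

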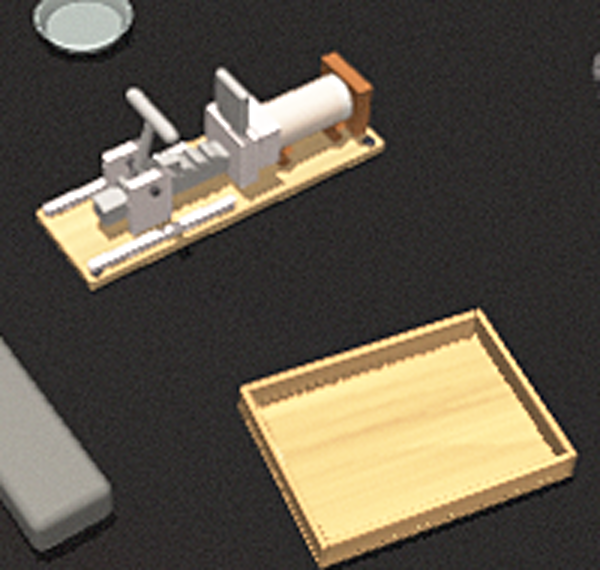

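move_arm:
  rows:
    - [30,-45,0,0.02,1]
    - [30,-45,0,0.02,1]
    - [30,-45,0,0.02,1]
    - [30,-45,0,0.02,1]
    - [30,-45,0,0.02,1]
    - [30,-45,0,0.02,1]
    - [30,-45,0,0.02,1]
    - [30,-45,0,0.02,1]
    - [30,-45,0,0.02,1]
    - [30,-45,0,0.02,1]
    - [30,-45,0,0.02,1]
    - [30,-45,0,0,1]

```text
time: 1.3
tool_pos: [0.4484, 0.011, 0.2266]
tool_rot: [3.141, -0.0, 3.141]
contact_force: [0.9, 0.4, -0.1]
opening: 0.0019
grip_force: 0.0
```

move_arm:
  rows:
    - [0,0,0,0,1]
    - [15,-40,0,0,1]
    - [15,-40,0,0,1]
    - [10,-40,0,0,1]
    - [0,0,0,0,1]
    - [0,0,0,0,1]

```text
time: 1.9
tool_pos: [0.4873, -0.1069, 0.2261]
tool_rot: [3.14, -0.001, 3.139]
contact_force: [1.1, -0.3, 0.2]
opening: 0.0007
grip_force: 0.0
```

move_arm:
  rows:
    - [20,-22,0,0,1]
    - [21,-21,0,0,1]
    - [0,0,-30,0,1]
    - [0,0,-40,0,1]
    - [0,0,-30,0,1]
    - [0,0,-18,0,1]
    - [0,0,0,0,1]
    - [0,0,0,0,1]

```text
time: 2.7
tool_pos: [0.5289, -0.1487, 0.1093]
tool_rot: [3.141, 0.0, -3.141]
contact_force: [0.7, -0.6, -0.2]
opening: 0.0004
grip_force: 0.0
```

move_arm:
  rows:
    - [10,0,0,0,1]
    - [10,0,0,0,1]
    - [10,0,0,0,1]
    - [10,0,0,0,1]
    - [10,0,0,0,1]
    - [10,0,0,0,1]
    - [10,0,0,0,1]
    - [10,0,0,0,1]
    - [0,0,0,0,1]
    - [0,0,0,0,1]

```text
time: 3.7
tool_pos: [0.6087, -0.1498, 0.1083]
tool_rot: [3.141, -0.001, 3.141]
contact_force: [-0.7, -0.4, 0.6]
opening: 0.0005
grip_force: 0.0
```

Run:
```python
from h import *
a=shot('scene','s1.png');c=a[100:260,170:370,::-1];cv2.imwrite('pics/c2.png',cv2.resize(c,None,fx=3,fy=3,interpolation=cv2.INTER_CUBIC))
```

```text
(no output)
```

View pics/c2.png

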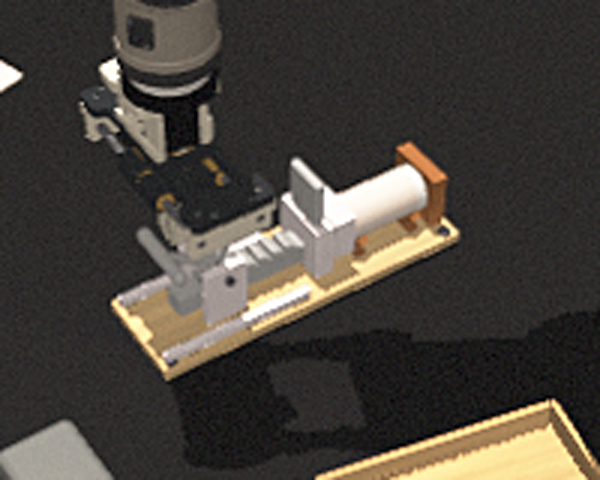

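The crop shows the T bar swung over to (160,255), on the far side of the cheeks, while the head is still closed. The next step is to retract and look for confirmation during the move to the handle.

move_arm:
  rows:
    - [-10,0,20,0,1]
    - [-20,0,30,0,1]
    - [-35,0,0,0,1]
    - [-35,0,0,0,1]
    - [-35,0,0,0,1]
    - [-25,0,0,0,1]
    - [0,0,0,0,1]
    - [0,0,-20,0,1]
    - [0,0,-30,0,1]
    - [0,0,-18,0,1]
    - [0,0,0,0,1]
    - [0,0,0,0,1]

```text
time: 4.95
tool_pos: [0.4493, -0.1501, 0.0911]
tool_rot: [3.142, 0.0, 3.141]
contact_force: [0.1, -0.5, 0.4]
opening: 0.0004
grip_force: 0.0
```

Run:
```python
from h import *
a=shot('scene','s2.png');c=a[100:260,170:370,::-1];cv2.imwrite('pics/c3.png',cv2.resize(c,None,fx=3,fy=3,interpolation=cv2.INTER_CUBIC))
print((proj('scene',[[.627,-.1135,.095],[.627,-.1865,.095]])-[170,100])*3)
```

```text
[[182.83887077 281.29075586]
 [140.11953889 229.75464075]]
```

View pics/c3.png

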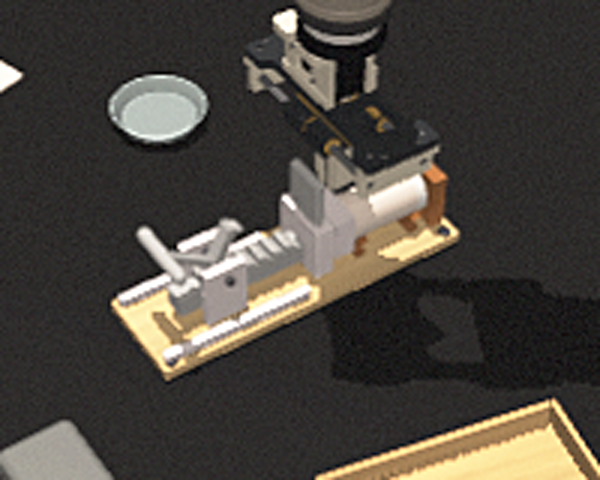

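The T bar at (140,230)–(183,281) is exactly where the fully-up position projects, so the pawl is open. The fingers are on the tube side of the handle.

move_arm:
  rows:
    - [8,0,0,0,1]
    - [8,0,0,0,1]
    - [8,0,0,0,1]
    - [8,0,0,0,1]
    - [8,0,0,0,1]
    - [8,0,0,0,1]
    - [8,0,0,0,1]
    - [8,0,0,0,1]
    - [4,0,0,0,1]
    - [4,0,0,0,1]
    - [0,0,0,0,1]
    - [0,0,0,0,1]

```text
time: 6.2
tool_pos: [0.5213, -0.15, 0.0907]
tool_rot: [-3.141, 0.001, 3.141]
contact_force: [-0.3, -0.0, -0.2]
opening: 0.0
grip_force: 0.0
```

move_arm:
  rows:
    - [2,0,0,0,1]
    - [2,0,0,0,1]
    - [0,0,0,0,1]
    - [0,0,0,0,1]

```text
time: 6.6
tool_pos: [0.5233, -0.1499, 0.0907]
tool_rot: [3.141, -0.003, 3.141]
contact_force: [-7.6, -1.7, 4.3]
opening: 0.0007
grip_force: 3.7
```

Run:
```python
from h import *
a=shot('scene','s3.png');c=a[100:260,170:370,::-1];cv2.imwrite('pics/c4.png',cv2.resize(c,None,fx=3,fy=3,interpolation=cv2.INTER_CUBIC))
o=np.array([.492,-.150,0])
print((proj('scene',[o+[.042,.022,.119],o+[.042,-.022,.119],o+[.036,.03,.072],o+[.014,.03,.072]])-[170,100])*3)
```

```text
[[267.35624553 208.78308941]
 [240.15800833 179.31259875]
 [278.3123461  250.60663883]
 [299.36117152 241.02240356]]
```

View pics/c4.png

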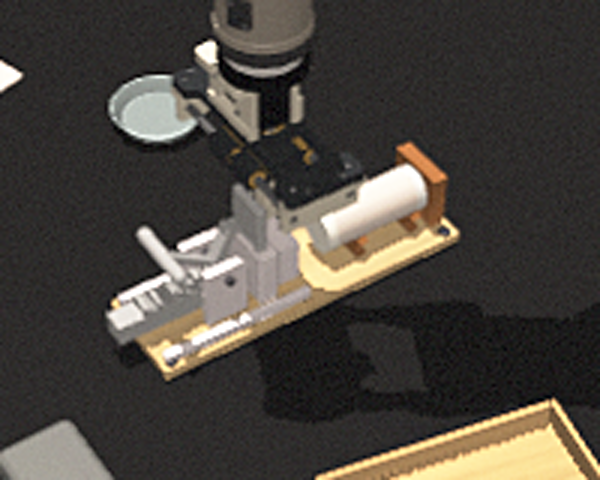

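The head is fully back: the handle at (250,205) matches the projection. The tube is still on its saddles and the pawl is up.

move_arm:
  rows:
    - [-8,0,0,0,1]
    - [-15,0,40,0,0]
    - [-30,0,20,0,-1]
    - [-30,0,0,0,-1]
    - [-30,0,0,0,-1]
    - [0,0,0,0,-1]
    - [0,0,0,0,-1]
    - [0,0,0,0,-1]

```text
time: 7.45
tool_pos: [0.4129, -0.1503, 0.151]
tool_rot: [-3.141, 0.002, 3.141]
contact_force: [-0.6, -0.7, 0.1]
opening: 0.0516
grip_force: 0.0
```

move_arm:
  rows:
    - [-3,0,0,0,-1]
    - [0,0,0,0,-1]
    - [0,0,0,0,-1]
    - [0,0,0,0,-1]
    - [0,0,0,0,-1]
    - [0,0,0,0,-1]
    - [0,0,0,0,-1]

```text
time: 8.15
tool_pos: [0.4088, -0.15, 0.1507]
tool_rot: [3.142, 0.0, 3.141]
contact_force: [0.5, 0.3, 0.5]
opening: 0.0916
grip_force: 0.0
```

move_arm:
  rows:
    - [0,0,-30,0,-1]
    - [0,0,-30,0,-1]
    - [0,0,-25,0,-1]
    - [0,0,-20,0,-1]
    - [0,0,-10,0,-1]
    - [0,0,-10,0,-1]
    - [0,0,0,0,-1]
    - [0,0,0,0,-1]

```text
time: 8.95
tool_pos: [0.4091, -0.1502, 0.0262]
tool_rot: [-3.141, 0.001, 3.141]
contact_force: [0.1, -0.3, -0.8]
opening: 0.0921
grip_force: 0.0
```

move_arm:
  rows:
    - [0,0,0,0,0]
    - [0,0,0,0,0.3]
    - [0,0,0,0,0.3]
    - [0,0,0,0,0.3]
    - [0,0,0,0,0.3]
    - [0,0,0,0,0.3]
    - [0,0,0,0,0.3]
    - [0,0,0,0,0.3]
    - [0,0,0,0,0.3]
    - [0,0,0,0,0.3]
  newtons: 15

```text
time: 9.95
tool_pos: [0.4093, -0.1509, 0.026]
tool_rot: [-3.14, 0.001, 3.141]
contact_force: [-0.9, -5.9, 1.8]
opening: 0.0438
grip_force: 15.0
```

move_arm:
  rows:
    - [0,0,3,0,0.3]
    - [0,0,5,0,0.3]
    - [0,0,10,0,0.3]
    - [0,0,15,0,0.3]
    - [0,0,20,0,0.3]
    - [0,0,20,0,0.3]
    - [0,0,20,0,0.3]
    - [0,0,17,0,0.3]
    - [0,0,0,0,0.3]
    - [0,0,0,0,0.3]
  newtons: 20

```text
time: 10.95
tool_pos: [0.4085, -0.1497, 0.1358]
tool_rot: [3.142, 0.0, 3.141]
contact_force: [0.1, 0.5, -1.5]
opening: 0.0434
grip_force: 20.0
```

move_arm:
  rows:
    - [5,15,0,0,0.3]
    - [10,30,0,-0.02,0.3]
    - [12,35,0,-0.02,0.3]
    - [13,35,0,-0.03,0.3]
    - [13,35,0,-0.03,0.3]
    - [13,35,0,-0.03,0.3]
    - [12,35,0,-0.03,0.3]
    - [12,35,0,-0.03,0.3]
    - [12,35,0,0,0.3]
    - [11,32,0,0,0.3]
    - [0,0,0,0,0.3]
    - [0,0,0,0,0.3]

```text
time: 12.15
tool_pos: [0.5207, 0.1723, 0.1342]
tool_rot: [-3.14, -0.003, 2.953]
contact_force: [-0.5, 0.2, -0.8]
opening: 0.0435
grip_force: 20.0
```

Run:
```python
from h import *
a=shot('scene','s4.png');c=a[100:340,170:450,::-1];cv2.imwrite('pics/c5.png',cv2.resize(c,None,fx=2.4,fy=2.4,interpolation=cv2.INTER_CUBIC))
```

```text
(no output)
```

View pics/c5.png

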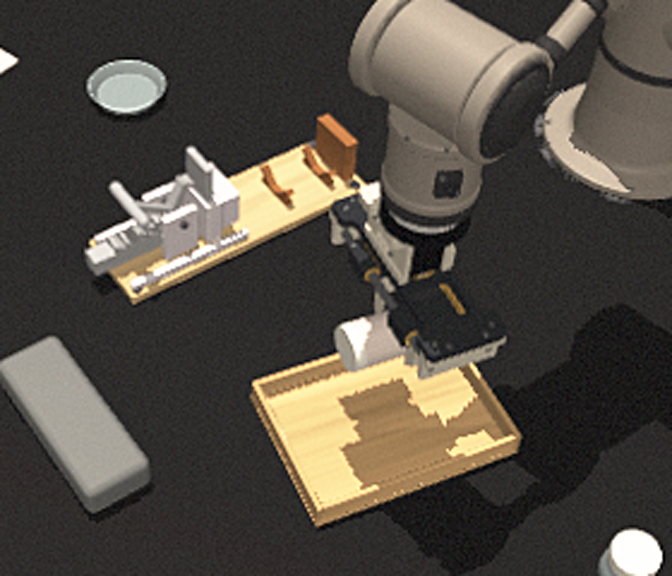

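The tube is gripped level above the tray at (365,340), and the clamp is open with the head back. Next I lower it.

move_arm:
  rows:
    - [0,0,-20,0,0.3]
    - [0,0,-25,0,0.3]
    - [0,0,-25,0,0.3]
    - [0,0,-20,0,0.3]
    - [0,0,-15,0,0.3]
    - [0,0,-8,0,0.3]
    - [0,0,-3,0,0.3]
    - [0,0,0,0,0.3]
    - [0,0,0,0,0.3]

```text
time: 13.1
tool_pos: [0.5222, 0.1719, 0.0205]
tool_rot: [3.141, 0.001, 2.95]
contact_force: [0.7, 0.1, -0.5]
opening: 0.0439
grip_force: 20.0
```

move_arm:
  rows:
    - [0,0,-1,0,0.3]
    - [0,0,-1,0,0.3]
    - [0,0,-1,0,0.3]
    - [0,0,0,0,0.3]

```text
time: 13.5
tool_pos: [0.5217, 0.1721, 0.0167]
tool_rot: [3.142, -0.0, 2.951]
contact_force: [0.2, -1.1, -0.9]
opening: 0.0433
grip_force: 20.0
```

move_arm:
  rows:
    - [0,0,-1,0,0.3]
    - [0,0,-1,0,0.3]
    - [0,0,-1,0,0.3]
    - [0,0,0,0,0.3]

```text
time: 13.9
tool_pos: [0.5217, 0.172, 0.0136]
tool_rot: [-3.142, -0.0, 2.951]
contact_force: [0.0, -0.4, -1.4]
opening: 0.0433
grip_force: 20.0
```

move_arm:
  rows:
    - [0,0,-1,0,0.3]
    - [0,0,0,0,0.3]
    - [0,0,0,0,0.3]

```text
time: 14.2
tool_pos: [0.5218, 0.172, 0.0127]
tool_rot: [3.142, -0.0, 2.951]
contact_force: [0.6, -0.3, -0.2]
opening: 0.044
grip_force: 20.0
```

move_arm:
  rows:
    - [0,0,-1,0,0.3]
    - [0,0,0,0,0.3]
    - [0,0,0,0,0.3]

```text
time: 14.5
tool_pos: [0.5221, 0.172, 0.0121]
tool_rot: [3.141, 0.001, 2.951]
contact_force: [0.1, -0.9, 3.4]
opening: 0.0438
grip_force: 20.0
```

The tube has touched the floor, so I open gradually and retreat upward.

move_arm:
  rows:
    - [0,0,0,0,0.04]
    - [0,0,0,0,0.0]
    - [0,0,0,0,0.0]
    - [0,0,0,0,-0.05]
    - [0,0,0,0,-0.1]
    - [0,0,0,0,-0.1]
    - [0,0,0,0,-0.2]
    - [0,0,0,0,-0.3]
    - [0,0,0,0,-0.3]
    - [0,0,0,0,-0.3]
    - [0,0,0,0,-0.3]
    - [0,0,0,0,-0.3]
  newtons: 3

```text
time: 15.7
tool_pos: [0.5218, 0.172, 0.0117]
tool_rot: [3.141, 0.0, 2.951]
contact_force: [0.0, 0.1, -0.7]
opening: 0.06
grip_force: 0.0
```

move_arm:
  rows:
    - [0,0,5,0,-0.3]
    - [0,0,15,0,-0.3]
    - [0,0,25,0,-0.3]
    - [0,0,35,0,-0.3]
    - [0,0,40,0,-0.3]
    - [-20,0,40,0,-0.3]
    - [-30,0,0,0,-0.3]
    - [-40,0,0,0,-0.3]
    - [-40,0,0,0,-0.3]
    - [0,0,0,0,-0.3]
    - [0,0,0,0,-0.3]
    - [0,0,0,0,-0.3]

```text
time: 16.9
tool_pos: [0.3931, 0.1722, 0.1723]
tool_rot: [3.141, 0.002, 2.951]
contact_force: [0.0, -0.7, 0.4]
opening: 0.0598
grip_force: 0.0
```

Run:
```python
from h import *
a=shot('scene','s5.png');c=a[100:340,170:450,::-1];cv2.imwrite('pics/c6.png',cv2.resize(c,None,fx=2.4,fy=2.4,interpolation=cv2.INTER_CUBIC))
```

```text
(no output)
```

View pics/c6.png

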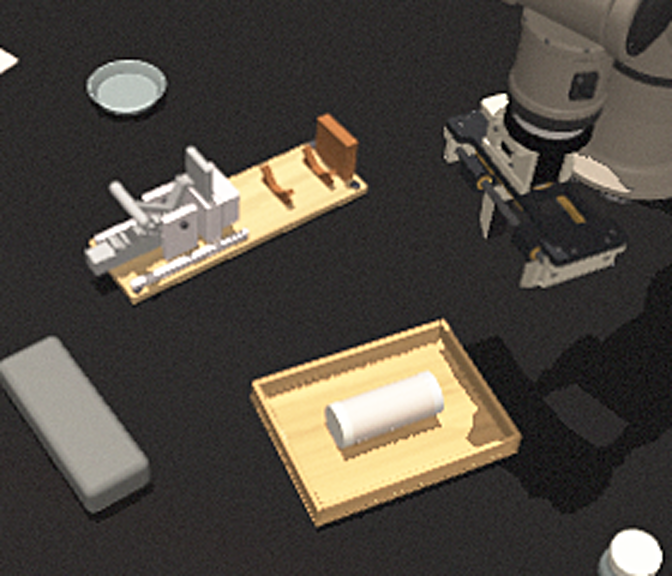

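The tube lies on its side at about (385,410), centred in the tray. The clamp is open, the pawl is up and nothing else has moved.

```bash
python3 -c "
from cell import workorder
print(workorder.hand_in())"
```

```text
the job is handed in; nothing more can be done
None
```

The job is handed in: the tube lies on its side in the middle of the tray, the pawl is up, the clamp head is fully back, and the dish, pot and pencil box were not touched; no verdict was returned.

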